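# Load the inlay plaques and index them to the raking lamp with the star wheel

### The arm

A 6-joint arm with a two-finger parallel gripper is mounted at the origin on the work surface. World frame = base frame: x ahead of the robot, y to its left, z up, the work surface at z = 0. Lengths are in mm, angles in rad, forces in N, time in s.
With the tool pointing down it reaches from about 325 to 925 mm from the base axis. Payload 3.1 kg.
Tool frame: the origin (TCP) lies midway between the tips of the shut fingers; the grasp point (between the pads) lies 19 mm behind it; z points along the fingers, y is the direction in which the jaws open and shut (so a half turn about z gives the same grasp; the last joint's range is limited). The gripper opens to 85 mm and grips with 20 to 120 N. Pads are 22 mm wide; open, the fingers measure 114 mm over their backs; the gripper's body (76 mm by 85 mm) begins 54 mm behind the grasp point. The pads swing forward as they close: fully open they stand 13 mm farther back than shut.
Start: joints at [1.029, 0.217, 1.613, -0, 1.311, -0.112], TCP at [260.414, 568.176, 205.1] pointing down, gripper open.
Joint ranges: [-2.75, 2.75], [-0.78, 2.1], [0.31, 2.55], [-1.13, 4.27], [0.13, 2.63], [-2.58, 2.58]. Speed limits (rad/s): [2.79, 2.79, 3.14, 3.14, 3.14, 3.14].

### API

Orientations are given as a unit quaternion [x, y, z, w].
In Python, from workcell import move_ptp, movel, move_joints, move_gripper, wait, inverse_kinematics, grab_frame, Unreachable, sign_off, read_clock, read_joints, read_joint_vel, read_effort, read_tcp_pos, read_tool_rot, read_force, read_torque, read_opening gives the robot as it stands. Calls block until the motion is done:
- move_ptp(position, orientation): joint-space move of the TCP to a pose.
- movel(position, orientation=None, vel=150, stop_force=None): straight line of the TCP; orientation=None keeps the orientation; vel is the mean speed in mm/s. With stop_force (N) it stops when the force on the tool has changed by that much, and returns True; else False.
- move_joints(angles): joint-space move.
- move_gripper(opening, effort=None): finger opening in mm; effort is the grip in N (None keeps the last); returns when the fingers have stopped.
- wait(seconds).
- inverse_kinematics(position, orientation): joint angles nearest the present ones, or None.
- grab_frame(name): name is "side" or "top" or "wrist"; returns a dict with "pixels" (420x560x3 uint8, red, green, blue), "fx", "fy", "cx", "cy" (pixels), "extrinsics" (4x4, takes a point from camera to world coordinates). Camera axes: x right, y up, looking along -z (the intrinsics and any distortion apply to the point x, -y, -z); pixel columns grow to the right and rows downward; lengths in mm; the calibration is good to about 2 mm. The wrist camera is an equidistant fisheye: a pixel r from the principal point sees the ray r / f radians off the axis. A picture is of the moment at which its call begins. There is no depth.
A pose or a line that the arm cannot do raises Unreachable and nothing moves.
- sign_off(): hands the job in, once; it reports no verdict.
Readings, each from a call of its own:
- read_clock(): time.
- read_joints(): joint angles.
- read_joint_vel(): joint speeds.
- read_effort(): joint torques, N m.
- read_tcp_pos(): TCP position.
- read_tool_rot(): TCP orientation.
- read_force(): force on the tool from outside, world axes, zero at the start.
- read_torque(): the same for the moment, N m.
- read_opening(): finger opening in mm.
Only numpy, scipy, OpenCV 4.12 (cv2) and the standard library are available. Lean on these libraries where they do the work, as an engineer would, in place of code of your own. Each camera call takes 0.05 s, during which the arm holds its last target.

### The job

Lay every abalone plaque that is on the bench flat and shell side up in the feed carriage, one to a bay in any of its bays. Then, by pushing the spokes of the star wheel with the gripper, advance the wheel clockwise (seen from above) until the carriage is fully home beside the lamp, and only after that swing the hinged keeper bar shut behind it, fully into its detent. At the end every plaque must still lie in a bay; leave the vase, bowl, awl and pusher where they are.

Things in the scene. Friction and masses are not known exactly. Their poses are not given: they have to be found in the camera images.
- fixture: fixed feed fixture, a grey bed; origin at the centre of the bed's underside on the bench; x points away from the robot (within 0.12 rad), y to the robot's left along the bed, z up. Lamp block 30 x 90 mm, top 75 mm above the bench, at x = 98, y = 158 mm; steel catch post 12 mm square, top 43 mm above the bench, at x = -63, y = -89 mm
- carriage: dark wooden carriage 104 x 292 mm (x, y) with four open bays in a row along y, on the bed; origin at the centre of its underside, axes as the fixture's. It starts at the bed's -y end and slides 108 mm to +y, to a steel stop (fully home, beside the lamp), driven only by the star wheel. Its bay floor is 24 mm above the bench
- bay0 (a point): centre of the floor of bay 0 of the carriage (moves with it; axes as the fixture's; bay 0 is the one at -y, pitch 72 mm). Inside it is 96 x 68 mm (x, y), the walls and dividers are 4 mm thick and rise 6 mm above its floor; a plaque lies in it lengthwise along x
- bay1 (a point): centre of the floor of bay 1 of the carriage (moves with it; axes as the fixture's; bay 0 is the one at -y, pitch 72 mm). Inside it is 96 x 68 mm (x, y), the walls and dividers are 4 mm thick and rise 6 mm above its floor; a plaque lies in it lengthwise along x
- bay2 (a point): centre of the floor of bay 2 of the carriage (moves with it; axes as the fixture's; bay 0 is the one at -y, pitch 72 mm). Inside it is 96 x 68 mm (x, y), the walls and dividers are 4 mm thick and rise 6 mm above its floor; a plaque lies in it lengthwise along x
- bay3 (a point): centre of the floor of bay 3 of the carriage (moves with it; axes as the fixture's; bay 0 is the one at -y, pitch 72 mm). Inside it is 96 x 68 mm (x, y), the walls and dividers are 4 mm thick and rise 6 mm above its floor; a plaque lies in it lengthwise along x
- wheel (a joint): angle of the star wheel, rad: 0 at the start, grows clockwise seen from above, 12.0 (not quite two turns) at its stop with the carriage fully home (9 mm of carriage travel per rad). Friction of about 0.3 N m holds it wherever it is left
- star: the five level spokes of the star wheel: origin on its vertical axis at the spokes' mid height, 116 mm above the bench; one spoke points along its own x, the others every 72 degrees, turning with the wheel. Spokes: 10 mm steel rods, an 18 mm wooden ball centred 78 mm from the axis; hub radius 20 mm, its cap 25 mm above the origin. Below: a column of radius 22 mm, else open air to the bed
- keeper (a joint): angle of the keeper bar, rad: 0 open (bar points along the fixture's -y; it can go back to -0.35), grows clockwise seen from above, 1.571 shut (bar points along the fixture's -x across the bed behind the home carriage). Starts open; friction (about 1 N at the peg) holds it wherever it is left; shut, it sits in the detent between a brass dome and the steel catch post, where it stops
- keeper_peg (a point): centre of the top of the upright brass finger peg on the keeper bar, 88 mm above the bench: peg 16 mm in diameter, 45 mm tall above the bar (bar top 43 mm above the bench), 112 mm from the hinge axis. The bar is 16 mm wide and ends 21 mm past the peg
- keeper_hinge (a point): on the keeper's vertical hinge axis, at the bar's top, 43 mm above the bench; fixed to the fixture
- plaqueA: loose inlay plaque: a dark brown lacquered wooden block 84 x 44 x 24 mm (x, y, z), its top face set with pale abalone shell; origin at the centre of its underside, x along its length, z out of the shell face; about 75 g, all plaques alike, lying on the bench shell side up; may be absent
- plaqueB: loose inlay plaque: a dark brown lacquered wooden block 84 x 44 x 24 mm (x, y, z), its top face set with pale abalone shell; origin at the centre of its underside, x along its length, z out of the shell face; about 75 g, all plaques alike, lying on the bench shell side up; may be absent
- plaqueC: loose inlay plaque: a dark brown lacquered wooden block 84 x 44 x 24 mm (x, y, z), its top face set with pale abalone shell; origin at the centre of its underside, x along its length, z out of the shell face; about 75 g, all plaques alike, lying on the bench shell side up; may be absent
- plaqueD: loose inlay plaque: a dark brown lacquered wooden block 84 x 44 x 24 mm (x, y, z), its top face set with pale abalone shell; origin at the centre of its underside, x along its length, z out of the shell face; about 75 g, all plaques alike, lying on the bench shell side up; may be absent
- vase: bystander, not to be disturbed: glossy brown lacquer vase, 155 mm tall, 90 mm across; origin at the centre of its foot
- bowl: bystander, not to be disturbed: round red lacquer bowl with gilt rim, 120 mm across, 50 mm tall; origin at the centre of its foot
- awl: bystander, not to be disturbed: bone awl, 140 mm long, 18 mm thick, lying along its x; origin on its underside near the middle
- pusher: bystander, not to be disturbed: brass inlay pusher with dark wooden handle, 136 mm long, 20 mm thick, lying along its x; origin on its underside near the middle

How it is judged (in metres and radians):
On the way, in this order (a step that is already met when the one before it is completed fails the run):
1. every plaque present lies flat, shell side up, in a bay of the carriage while the wheel is still near its start (under 0.6 rad) (angle between each of plaqueA, plaqueB, plaqueC, plaqueD's own z axis and vertical below 0.09 rad and ((horizontal distance between plaqueA and bay0 below 0.02 m and z of plaqueA in the frame of bay0 between -0.004 and 0.004 m) or (horizontal distance between plaqueA and bay1 below 0.02 m and z of plaqueA in the frame of bay1 between -0.004 and 0.004 m) or (horizontal distance between plaqueA and bay2 below 0.02 m and z of plaqueA in the frame of bay2 between -0.004 and 0.004 m) or (horizontal distance between plaqueA and bay3 below 0.02 m and z of plaqueA in the frame of bay3 between -0.004 and 0.004 m)) and ((horizontal distance between plaqueB and bay0 below 0.02 m and z of plaqueB in the frame of bay0 between -0.004 and 0.004 m) or (horizontal distance between plaqueB and bay1 below 0.02 m and z of plaqueB in the frame of bay1 between -0.004 and 0.004 m) or (horizontal distance between plaqueB and bay2 below 0.02 m and z of plaqueB in the frame of bay2 between -0.004 and 0.004 m) or (horizontal distance between plaqueB and bay3 below 0.02 m and z of plaqueB in the frame of bay3 between -0.004 and 0.004 m)) and ((horizontal distance between plaqueC and bay0 below 0.02 m and z of plaqueC in the frame of bay0 between -0.004 and 0.004 m) or (horizontal distance between plaqueC and bay1 below 0.02 m and z of plaqueC in the frame of bay1 between -0.004 and 0.004 m) or (horizontal distance between plaqueC and bay2 below 0.02 m and z of plaqueC in the frame of bay2 between -0.004 and 0.004 m) or (horizontal distance between plaqueC and bay3 below 0.02 m and z of plaqueC in the frame of bay3 between -0.004 and 0.004 m)) and ((horizontal distance between plaqueD and bay0 below 0.02 m and z of plaqueD in the frame of bay0 between -0.004 and 0.004 m) or (horizontal distance between plaqueD and bay1 below 0.02 m and z of plaqueD in the frame of bay1 between -0.004 and 0.004 m) or (horizontal distance between plaqueD and bay2 below 0.02 m and z of plaqueD in the frame of bay2 between -0.004 and 0.004 m) or (horizontal distance between plaqueD and bay3 below 0.02 m and z of plaqueD in the frame of bay3 between -0.004 and 0.004 m)) and value of joint wheel below 0.6 rad), for 0.2 s.
2. the wheel is on its way (between 4 and 10 rad) with the gripper pushing its spokes, the keeper not yet shut (value of joint wheel between 4 and 10 rad and value of joint keeper below 1 rad and contact force between any of the fingers, the arm and star above 0.3 N), for 0.04 s.
3. the carriage is home (wheel past 11.6 rad) with the keeper still open (under 1.0 rad) (value of joint wheel above 11.6 rad and value of joint keeper below 1 rad), for 0.2 s.
4. the keeper bar is shut in its detent (past 1.50 rad) with the carriage home (value of joint keeper above 1.5 rad and value of joint wheel above 11.6 rad), for 0.2 s.
At the end, for the whole second after the job is handed in: every plaque present lies at rest, shell side up within 0.09 rad of level, on the floor of a bay (within 4 mm in height and 20 mm of the bay's centre); the wheel is past 11.6 rad (carriage within 4 mm of home) and the keeper past 1.50 rad, both at rest (all of step 4 and angle between each of plaqueA, plaqueB, plaqueC, plaqueD's own z axis and vertical below 0.09 rad and ((horizontal distance between plaqueA and bay0 below 0.02 m and z of plaqueA in the frame of bay0 between -0.004 and 0.004 m) or (horizontal distance between plaqueA and bay1 below 0.02 m and z of plaqueA in the frame of bay1 between -0.004 and 0.004 m) or (horizontal distance between plaqueA and bay2 below 0.02 m and z of plaqueA in the frame of bay2 between -0.004 and 0.004 m) or (horizontal distance between plaqueA and bay3 below 0.02 m and z of plaqueA in the frame of bay3 between -0.004 and 0.004 m)) and ((horizontal distance between plaqueB and bay0 below 0.02 m and z of plaqueB in the frame of bay0 between -0.004 and 0.004 m) or (horizontal distance between plaqueB and bay1 below 0.02 m and z of plaqueB in the frame of bay1 between -0.004 and 0.004 m) or (horizontal distance between plaqueB and bay2 below 0.02 m and z of plaqueB in the frame of bay2 between -0.004 and 0.004 m) or (horizontal distance between plaqueB and bay3 below 0.02 m and z of plaqueB in the frame of bay3 between -0.004 and 0.004 m)) and ((horizontal distance between plaqueC and bay0 below 0.02 m and z of plaqueC in the frame of bay0 between -0.004 and 0.004 m) or (horizontal distance between plaqueC and bay1 below 0.02 m and z of plaqueC in the frame of bay1 between -0.004 and 0.004 m) or (horizontal distance between plaqueC and bay2 below 0.02 m and z of plaqueC in the frame of bay2 between -0.004 and 0.004 m) or (horizontal distance between plaqueC and bay3 below 0.02 m and z of plaqueC in the frame of bay3 between -0.004 and 0.004 m)) and ((horizontal distance between plaqueD and bay0 below 0.02 m and z of plaqueD in the frame of bay0 between -0.004 and 0.004 m) or (horizontal distance between plaqueD and bay1 below 0.02 m and z of plaqueD in the frame of bay1 between -0.004 and 0.004 m) or (horizontal distance between plaqueD and bay2 below 0.02 m and z of plaqueD in the frame of bay2 between -0.004 and 0.004 m) or (horizontal distance between plaqueD and bay3 below 0.02 m and z of plaqueD in the frame of bay3 between -0.004 and 0.004 m)) and velocity of joint each of wheel, keeper below 0.05 rad/s and linear speed of each of plaqueA, plaqueB, plaqueC, plaqueD below 0.02 m/s); the robot touches nothing.
It fails at once if vase, bowl, awl or pusher is moved more than 30 mm (distance of any of vase, bowl, awl, pusher from where it was at the start of the episode above 0.03 m).
Of plaqueA, plaqueB, plaqueC, plaqueD only 2 to 4 are there at a start; the rules pass over those that are not, and their reading is None.
At some moment in a run one of plaqueA, plaqueB, plaqueC, plaqueD may be knocked a few centimetres aside while the robot is not near it.
Once in a run the grip may slacken for a moment while it holds something.
It also fails if it takes over 210 s, if anything falls off the work surface, if the arm or the gripper's body presses on something with over 40 N, if the wrist force passes 120 N, or if a joint passes its speed limit or range.

## Working session

There is one attempt and no reset: what is moved stays moved. The work goes in short steps, each a Python script; the robot and the scene stay as the last script left them, time stands still between calls to the robot, and variables do not carry over. Pictures are saved under pics/ and viewed, and the job is handed in when it is done.

```bash
mkdir -p pics; ls
python3 - <<'E'
from workcell import *
import cv2
for n in ["top","side","wrist"]:
    f=grab_frame(n); cv2.imwrite(f"pics/{n}0.png",f["pixels"][:,:,::-1]); print(n,f["fx"],f["fy"],f["cx"],f["cy"],f["extrinsics"],[k for k in f])
print(read_clock())
E
```

```text
pics
top 413.76774381586966 413.76774381586966 287.1128975058428 209.78780522027975 [[ 1.12490876e-02  9.98881568e-01 -4.59246340e-02  5.33394322e+02]
 [-9.99913524e-01  1.09240799e-02 -7.32184011e-03  6.23169990e+01]
 [-6.81196676e-03  4.60030267e-02  9.98918074e-01  1.19801564e+03]
 [ 0.00000000e+00  0.00000000e+00  0.00000000e+00  1.00000000e+00]] ['pixels', 'fx', 'fy', 'cx', 'cy', 'extrinsics']
side 523.5748600532173 523.5748600532173 281.04397270781357 206.52867288431383 [[ 6.98569305e-01  4.73402941e-01 -5.36554361e-01 -2.58548133e+01]
 [-7.15460795e-01  4.50796260e-01 -5.33758919e-01 -5.87729967e+02]
 [-1.08063429e-02  7.56751206e-01  6.53613674e-01  8.58148691e+02]
 [ 0.00000000e+00  0.00000000e+00  0.00000000e+00  1.00000000e+00]] ['pixels', 'fx', 'fy', 'cx', 'cy', 'extrinsics']
wrist 325.19226210127806 325.19226210127806 282.3304135332367 214.31072721261063 [[ 4.16775669e-01 -8.71677675e-01 -2.57829541e-01  1.94131524e+02]
 [ 9.09006416e-01  3.98934422e-01  1.20659286e-01  5.99224849e+02]
 [-2.31892731e-03 -2.84656561e-01  9.58626760e-01  3.72332218e+02]
 [ 0.00000000e+00  0.00000000e+00  0.00000000e+00  1.00000000e+00]] ['pixels', 'fx', 'fy', 'cx', 'cy', 'extrinsics']
0.15
```

View pics/top0.png

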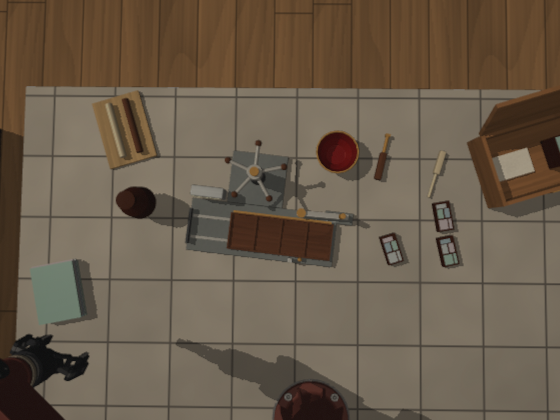

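View pics/side0.png

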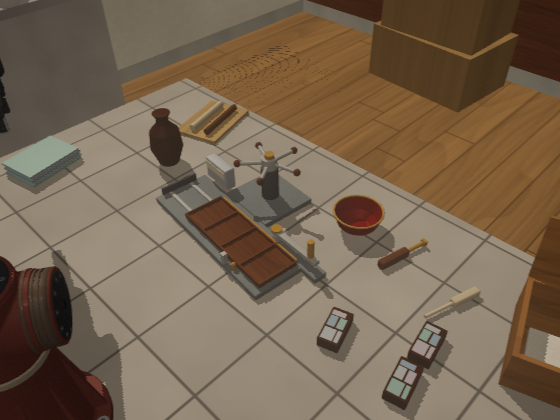

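View pics/wrist0.png

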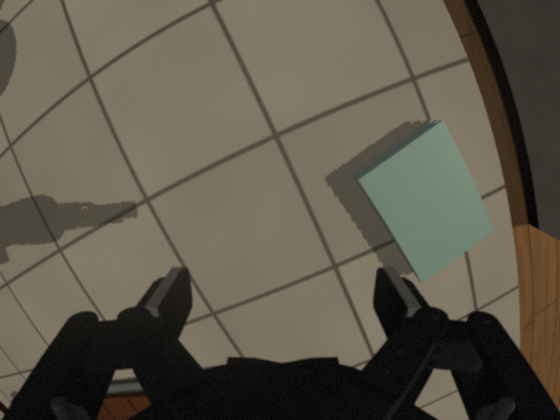

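Run:
```python
import cv2
i=cv2.imread("pics/top0.png")
cv2.imwrite("pics/t_pl.png",cv2.resize(i[190:280,370:470],None,fx=6,fy=6,interpolation=cv2.INTER_CUBIC))
cv2.imwrite("pics/t_fx.png",cv2.resize(i[130:275,175:365],None,fx=4,fy=4,interpolation=cv2.INTER_CUBIC))
```

```text
(no output)
```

View pics/t_pl.png

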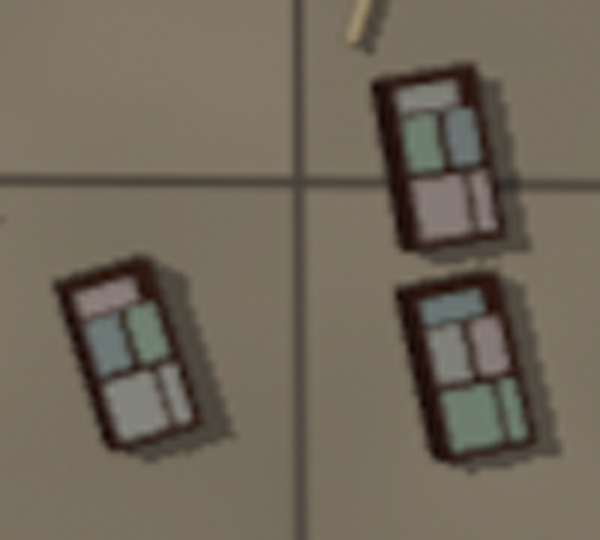

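View pics/t_fx.png

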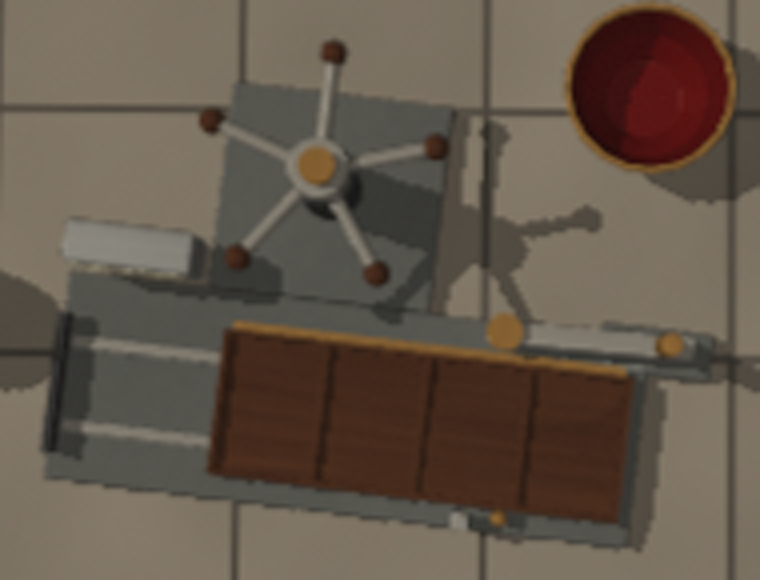

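```bash
cat > h.py <<'E'
from workcell import *
import numpy as np, cv2
from scipy.spatial.transform import Rotation as R
def px2w(f,u,v,z):
    T=np.array(f["extrinsics"]); a=(np.asarray(u,float)-f["cx"])/f["fx"]; b=(np.asarray(v,float)-f["cy"])/f["fy"]
    d=T[:3,:3]@np.array([a,-b,-np.ones_like(a)]).reshape(3,-1); o=T[:3,3]
    s=(z-o[2])/d[2]; return (o[:,None]+d*s).T[:,:2]
def w2px(f,p):
    T=np.array(f["extrinsics"]); q=(np.atleast_2d(p)-T[:3,3])@T[:3,:3]
    return np.c_[f["cx"]+f["fx"]*q[:,0]/-q[:,2], f["cy"]-f["fy"]*q[:,1]/-q[:,2]]
def down(yaw):
    # jaw (tool y) direction at angle yaw in the world xy plane, folded to (-90,90] about +y
    y=np.array([np.cos(yaw),np.sin(yaw),0]); z=np.array([0,0,-1.]); x=np.cross(y,z)
    return R.from_matrix(np.c_[x,y,z]).as_quat().tolist()
def snap(n,name):
    f=grab_frame(n); cv2.imwrite("pics/"+name,f["pixels"][:,:,::-1]); return f
E
python3 - <<'E'
from h import *
f=grab_frame("top")
print("tool",R.from_quat(read_tool_rot()).as_matrix().round(2).tolist())
P={1:[(68,283),(148,257),(200,425),(125,452)],2:[(388,82),(472,64),(502,238),(421,252)],3:[(413,288),(495,272),(536,440),(451,460)]}
for k,c in P.items():
    c=np.array(c,float)/6+[370,190]
    w=px2w(f,c[:,0],c[:,1],24); a=(w[0]+w[1]-w[2]-w[3]); print(k,w.mean(0).round(1),np.degrees(np.arctan2(a[1],a[0])).round(1), np.linalg.norm(w[1]-w[2]).round(1),np.linalg.norm(w[0]-w[1]).round(1))
def X(c,z): 
    c=np.array(c,float).reshape(-1,2)/4+[175,130]; return px2w(f,c[:,0],c[:,1],z)
C=X([(225,328),(632,375),(615,524),(210,475)],30); print("carr",C.round(1),C.mean(0).round(1))
a=C[0]+C[3]-C[1]-C[2]; print("y ang",np.degrees(np.arctan2(a[1],a[0]))-90, np.linalg.norm(a)/2)
print("cap",X((316,166),141).round(1)); 
B=X([(333,53),(435,147),(376,272),(237,257),(211,120)],116); print("balls",B.round(1),B.mean(0).round(1))
print("hinge",X((505,330),46).round(1),"peg",X((670,345),88).round(1),"post",X((458,520),43).round(1))
print("lamp",X([(66,220),(192,233),(190,268),(62,255)],75).round(1))
for yw in (-90,0,90): print(yw,inverse_kinematics([550,-300,200],down(np.radians(yw))))
E
```

```text
tool [[-0.91, 0.42, -0.0], [0.42, 0.91, -0.0], [0.0, -0.0, -1.0]]
1 [ 479.8 -227.9] 18.0 82.2 39.7
2 [ 573.3 -374.2] 10.0 83.1 40.6
3 [ 476.6 -386.8] 12.8 80.7 39.4
carr [[579.1 228.8]
 [549.1 -58.9]
 [444.4 -47.7]
 [475.4 237.5]] [512.   89.9]
y ang -6.076429634472547 288.06760137185637
cap [[679.5 156.3]]
balls [[758.1 148.4]
 [696.4  80.4]
 [613.6 118.1]
 [622.4 209.5]
 [712.8 228.1]] [680.6 156.9]
hinge [[579.2  31.3]] peg [[568.7 -78.2]] post [[446.9  62.6]]
lamp [[649.9 332.2]
 [641.9 246. ]
 [618.  246.9]
 [625.9 334.4]]
-90 [-6.11312680e-01  2.24137827e-01  1.61454763e+00 -4.44089210e-16
  1.30290719e+00  9.59483647e-01]
0 [-6.11312680e-01  2.24137827e-01  1.61454763e+00 -4.44089210e-16
  1.30290719e+00 -6.11312680e-01]
90 [-6.11312680e-01  2.24137827e-01  1.61454763e+00 -4.44089210e-16
  1.30290719e+00 -2.18210901e+00]
```

```bash
cat >> h.py <<'E'
FY=np.radians(-6.0); CX=np.array([np.cos(FY),np.sin(FY)]); CYv=np.array([-np.sin(FY),np.cos(FY)])
CAR=np.array([512.,89.9])
def bay(i): return CAR+(i-1.5)*72*CYv
def pick(xy,deg,z=8):
    q=down(np.radians(deg-90)); p=list(xy)
    move_gripper(85,40)
    move_ptp(p+[230],q); movel(p+[70],vel=250)
    print("desc stop",movel(p+[z],vel=80,stop_force=12),read_tcp_pos())
    move_gripper(30,40); print("open",read_opening(),read_clock())
def lift(xy):
    movel(list(xy)+[130],vel=150); print("lifted",read_opening(),read_force())
E
python3 - <<'E'
from h import *
move_gripper(85,40)
p=read_tcp_pos(); movel([p[0],p[1],300],vel=300)
move_ptp([450,-150,300],down(np.radians(-75)))
pick((479.8,-227.9),18)
lift((479.8,-227.9)); snap("wrist","w1.png"); snap("side","s1.png")
snap("top","t1.png"); print(read_clock())
E
```

```text
desc stop False [ 480.2097873  -228.15837751    8.26281237]
open 29.923891437781588 6.5333
lifted 30.247421092948272 [-0.41052042  1.11143379 -0.79168064]
7.65
```

View pics/w1.png

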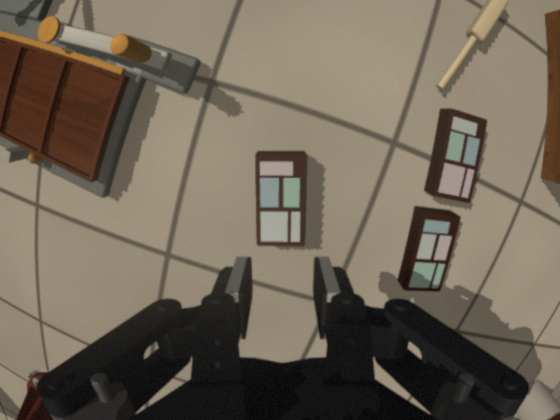

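View pics/s1.png

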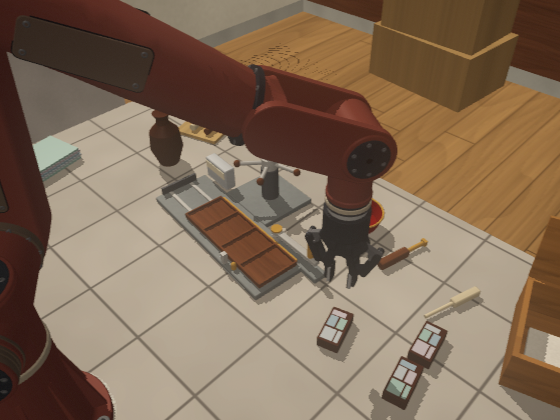

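View pics/t1.png

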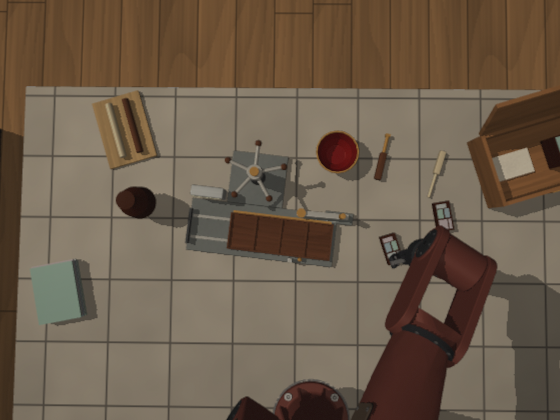

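Run:
```python
from h import *
i=cv2.imread("pics/t1.png"); cv2.imwrite("pics/t1c.png",cv2.resize(i[190:290,370:480],None,fx=6,fy=6,interpolation=cv2.INTER_CUBIC))
f=grab_frame("top"); p=read_tcp_pos(); print(p,(w2px(f,[p,[479.8,-227.9,24]])-[370,190])*6)
g=grab_frame("wrist"); T=np.array(g["extrinsics"]); print(T.round(3))
def wray(g,u,v,z):
    T=np.array(g["extrinsics"]); du=u-g["cx"];dv=v-g["cy"]; r=np.hypot(du,dv); th=r/g["fx"]
    d=T[:3,:3]@np.array([np.sin(th)*du/r,-np.sin(th)*dv/r,-np.cos(th)]); return T[:3,3]+d*(z-T[2,3])/d[2]
for u,v in [(257,152),(306,152),(304,236),(257,236),(281,194)]: print(wray(g,u,v,24).round(1))
```

```text
[ 478.9522763  -227.35371278  128.61940112] [[194.31738727 367.87256836]
 [135.11672572 354.01738167]]
[[ 3.09000e-01  9.11000e-01  2.73000e-01  5.48196e+02]
 [-9.51000e-01  2.96000e-01  8.70000e-02 -2.03988e+02]
 [-2.00000e-03 -2.87000e-01  9.58000e-01  2.96937e+02]
 [ 0.00000e+00  0.00000e+00  0.00000e+00  1.00000e+00]]
[ 515.7 -191.6   24. ]
[ 528.4 -230.7   24. ]
[ 457.  -253.4   24. ]
[ 443.9 -213.4   24. ]
[ 487.3 -222.    24. ]
```

View pics/t1c.png

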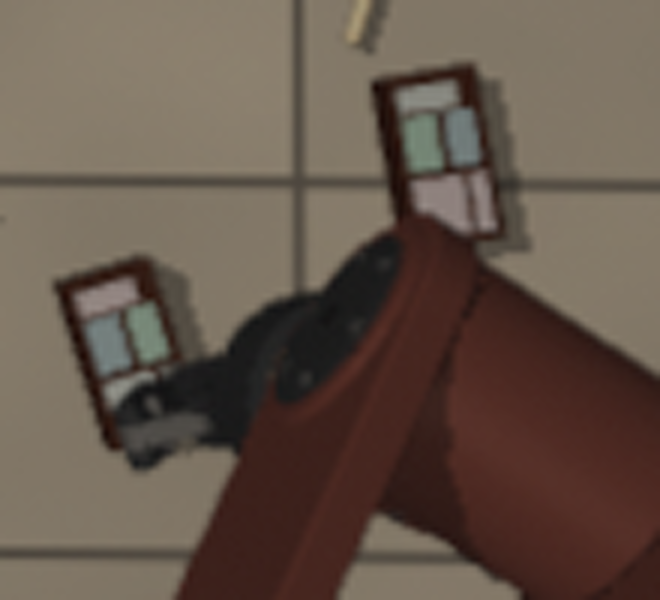

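Run:
```python
from h import *
q=down(np.radians(-72)); p=[484,-224]
move_gripper(70,40); movel(p+[130],q); movel(p+[60],vel=250); print(movel(p+[6],vel=80,stop_force=12),read_tcp_pos(),read_force())
snap("wrist","w2.png"); snap("side","s2.png")
i=cv2.imread("pics/s2.png"); cv2.imwrite("pics/s2c.png",cv2.resize(i[230:370,270:430],None,fx=4,fy=4))
print(read_opening(),read_clock())
```

```text
False [ 484.19983651 -224.09926964    6.01355659] [ 0.09105431 -0.51252871  0.21551042]
70.11305232256616 9.825
```

View pics/w2.png

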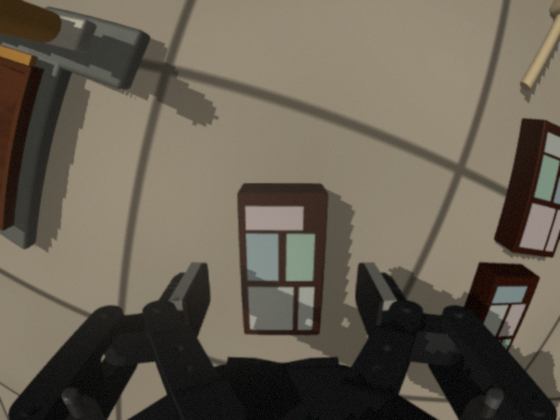

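View pics/s2c.png

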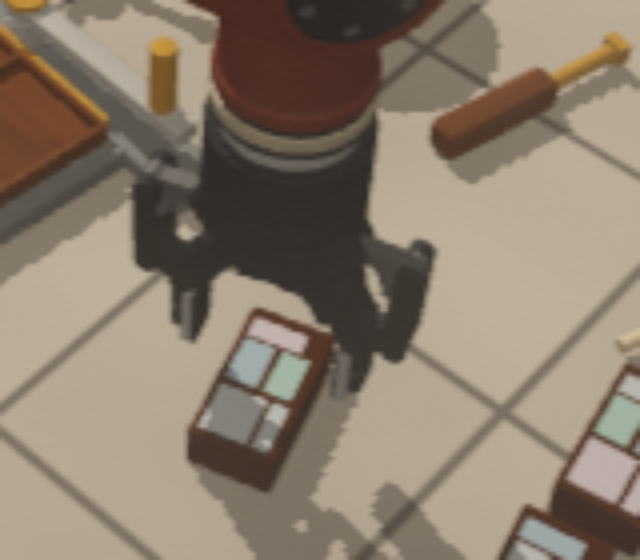

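Run:
```python
from h import *
f=grab_frame("side"); c,s=np.cos(np.radians(-72)),np.sin(np.radians(-72)); t=np.array(read_tcp_pos())
for sg in (1,-1):
  for z in (0,10,20,30,40): print(sg,z,((w2px(f,[t[0]+sg*35*c,t[1]+sg*35*s,z])-[270,230])*4).round(0))
print("plaque", (w2px(f,[[484,-224,24],[484,-224,0]])-[270,230])*4)
```

```text
1 0 [[327. 429.]]
1 10 [[329. 417.]]
1 20 [[330. 404.]]
1 30 [[332. 392.]]
1 40 [[334. 379.]]
-1 0 [[194. 377.]]
-1 10 [[195. 365.]]
-1 20 [[196. 352.]]
-1 30 [[196. 340.]]
-1 40 [[197. 327.]]
plaque [[261.16595467 373.19930766]
 [258.38481097 403.05493563]]
```

Run:
```python
from h import *
t=read_tcp_pos()
move_gripper(58,40)
print(movel([t[0],t[1],-14],vel=25,stop_force=5),read_tcp_pos(),read_force())
snap("side","s3.png")
i=cv2.imread("pics/s3.png"); cv2.imwrite("pics/s3c.png",cv2.resize(i[230:370,270:430],None,fx=4,fy=4))
```

```text
False [ 484.79966895 -224.48501066  -13.87719489] [-0.88126286  0.10304934  0.46722038]
```

View pics/s3c.png

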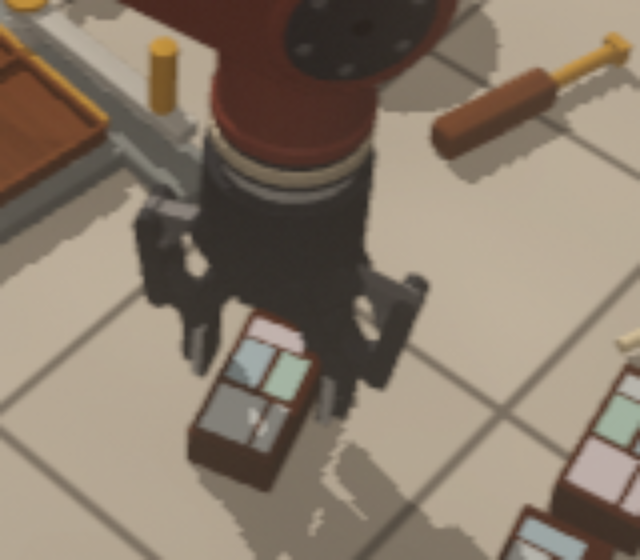

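Run:
```python
from h import *
t=read_tcp_pos()
move_gripper(30,40); print(read_opening(),read_force(),read_tcp_pos())
if read_opening()>38:
    movel([t[0],t[1],60],vel=80); print(read_opening(),read_force())
snap("side","s4.png");print(read_clock())
i=cv2.imread("pics/s4.png"); cv2.imwrite("pics/s4c.png",cv2.resize(i[200:370,260:430],None,fx=4,fy=4)[:600])
```

```text
42.596297232956516 [ 0.62077882 -0.15145952  2.40014476] [ 485.23972921 -224.74298107  -13.46125672]
43.46679187551435 [-0.20850113 -0.51146428 -1.46019611]
12.55
```

View pics/s4c.png

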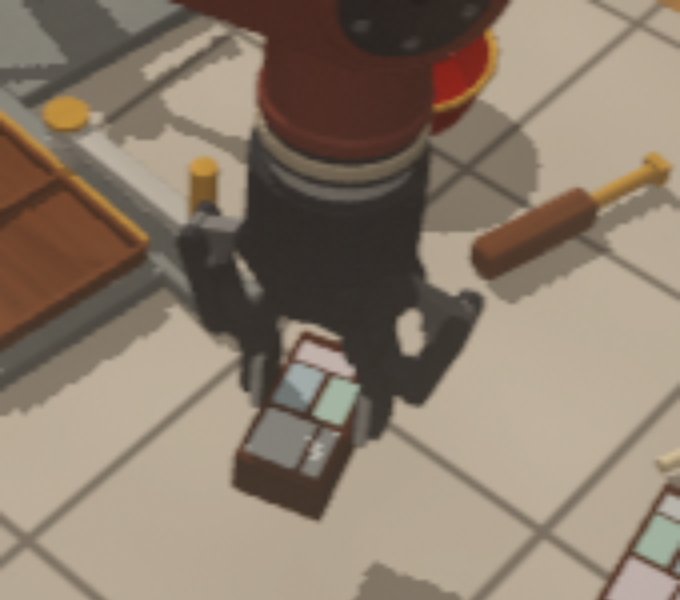

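Run:
```python
from h import *
f=grab_frame("side"); c,s=np.cos(np.radians(-72)),np.sin(np.radians(-72)); t=np.array(read_tcp_pos()); print(t)
for sg in (1,-1):
  for z in (60,70,80,90,100): print(sg,z,((w2px(f,[t[0]+sg*28*c,t[1]+sg*28*s,z])-[260,200])*4).round(0))
for z in (73.5,97.5):print("plaq",((w2px(f,[[t[0]+a*22*c+b*42*s,t[1]+a*22*s-b*42*c,z] for a in(1,-1) for b in (1,-1)])-[260,200])*4).round(0))
i=cv2.imread("pics/s4.png"); cv2.imwrite("pics/s4d.png",cv2.resize(i[275:335,310:370],None,fx=10,fy=10,interpolation=cv2.INTER_CUBIC))
```

```text
[ 484.11576141 -224.09392389   59.12391168]
1 60 [[362. 468.]]
1 70 [[363. 454.]]
1 80 [[365. 441.]]
1 90 [[367. 427.]]
1 100 [[368. 413.]]
-1 60 [[251. 426.]]
-1 70 [[252. 413.]]
-1 80 [[253. 399.]]
-1 90 [[254. 385.]]
-1 100 [[255. 372.]]
plaq [[318. 513.]
 [383. 381.]
 [229. 478.]
 [297. 351.]]
plaq [[322. 480.]
 [387. 348.]
 [231. 445.]
 [300. 318.]]
```

View pics/s4d.png

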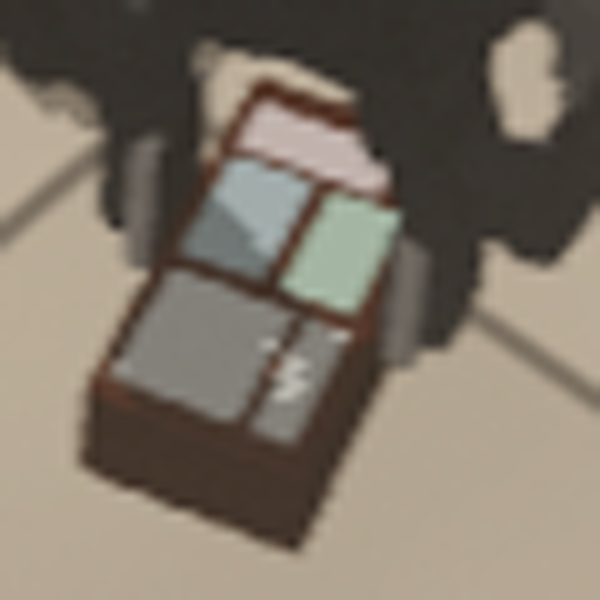

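```bash
cat >> h.py <<'E'
Z0=-8.0
def grip():
    move_gripper(30,40); o=read_opening(); print("grip",o,read_force()); return o>38
def place(i,off=(0,0)):
    b=bay(i)+np.array(off); q=down(FY-np.pi/2); p=list(b)
    move_ptp(p+[140],q); print("held",read_opening())
    if read_opening()<40: print("LOST"); return
    movel(p+[45],vel=200)
    print("stop",movel(p+[Z0+25],vel=40,stop_force=6),read_tcp_pos())
    move_gripper(56); movel(p+[140],vel=250); print(read_opening(),read_clock())
E
python3 - <<'E'
from h import *
t=read_tcp_pos(); p=[t[0],t[1]]
print(movel(p+[-13],vel=60,stop_force=6),read_tcp_pos())
move_gripper(58); movel(p+[Z0],vel=60)
if grip():
    movel(p+[140],vel=200); print(read_opening(),read_force())
    place(1)
snap("top","t5.png");snap("side","s5.png");snap("wrist","w5.png")
E
```

```text
False [ 484.65267233 -224.41247665  -12.49153466]
grip 42.0296836576556 [-0.98720327  0.19546488  3.96059196]
41.98121374969789 [ 0.69428789  0.18945718 -0.93766827]
held 41.99457812989502
stop True [507.19087053  54.19104114  16.53888415]
55.845966275818604 19.0417
```

View pics/s5.png

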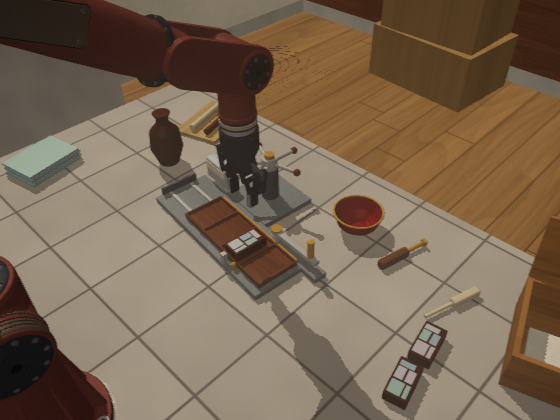

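View pics/w5.png

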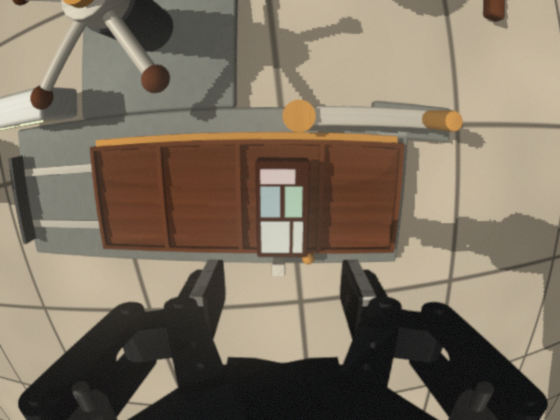

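View pics/t5.png

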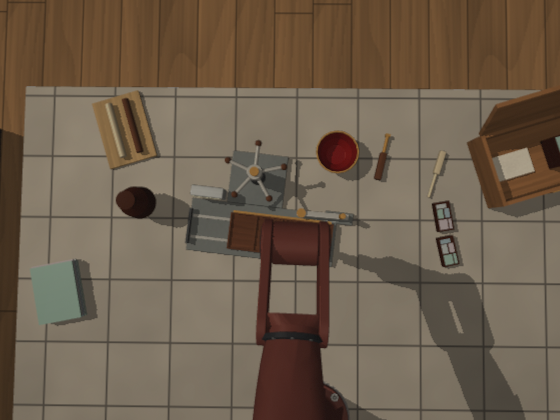

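Run:
```python
from h import *
i=cv2.imread("pics/w5.png"); cv2.imwrite("pics/w5c.png",cv2.resize(i[130:280,215:345],None,fx=4,fy=4,interpolation=cv2.INTER_CUBIC))
i=cv2.imread("pics/s5.png"); cv2.imwrite("pics/s5c.png",cv2.resize(i[190:300,180:310],None,fx=5,fy=5,interpolation=cv2.INTER_CUBIC))
```

```text
(no output)
```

View pics/w5c.png

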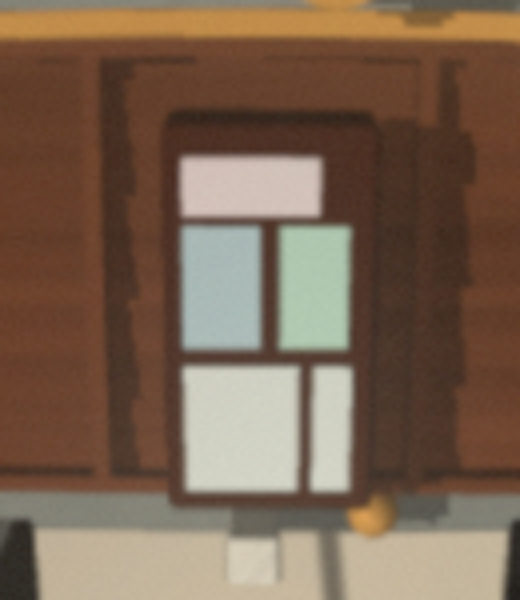

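View pics/s5c.png

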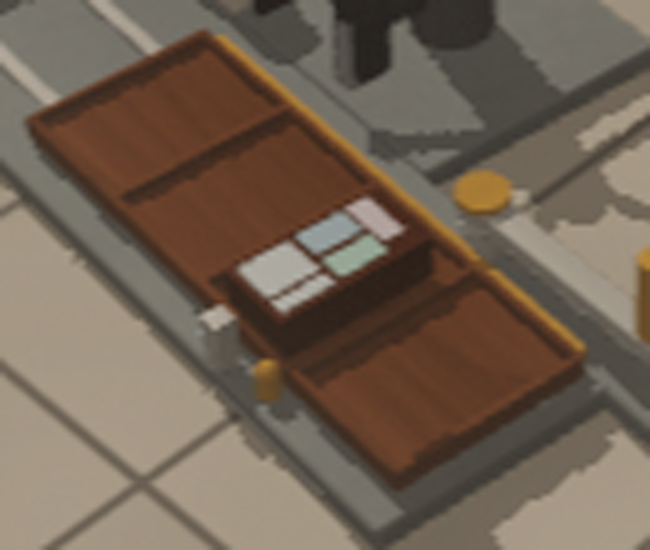

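```bash
cat >> h.py <<'E'
def wray(g,uv,z):
    T=np.array(g["extrinsics"]); uv=np.atleast_2d(uv)-[g["cx"],g["cy"]]; r=np.hypot(*uv.T); th=r/g["fx"]
    d=T[:3,:3]@np.array([np.sin(th)*uv[:,0]/r,-np.sin(th)*uv[:,1]/r,-np.cos(th)]); return (T[:3,3][:,None]+d*(z-T[2,3])/d[2]).T[:,:2]
E
python3 - <<'E'
from h import *
g=grab_frame("wrist"); k=lambda a:np.array(a,float)/4+[215,130]
w=wray(g,k([(168,122),(375,122),(372,506),(172,506)]),48); print("plq",w.round(1),w.mean(0).round(1))
c=wray(g,[(93,148),(405,141),(397,251),(103,247)],30); print("carr",c.round(1),c.mean(0).round(1)); a=c[0]+c[3]-c[1]-c[2]; print(np.degrees(np.arctan2(-a[0],a[1])),np.linalg.norm(a)/2, np.linalg.norm(c[0]-c[3]))
print(bay(1), (w.mean(0)-bay(1))@CX)
print("hinge",wray(g,[(299,116)],46),"peg",wray(g,[(452,121)],88))
E
```

```text
plq [[547.5  71.1]
 [543.2  30.2]
 [460.4  37.7]
 [465.   80.8]] [504.  55.]
carr [[579.6 228. ]
 [551.3 -58.2]
 [447.  -49.5]
 [479.8 243. ]] [514.4  90.8]
-6.02621420393348 290.95903110017605 100.96087258664383
[508.23697532  54.09721177] -4.264766021757404
hinge [[579.19108632  34.41026712]] peg [[570.39227136 -74.63539878]]
```

Run:
```python
from h import *
p=bay(1); 
movel(list(p)+[45],vel=250); print(movel(list(p)+[Z0+24],vel=60,stop_force=6),read_tcp_pos())
if grip():
    t=read_tcp_pos(); movel([t[0],t[1],35],vel=60); n=p+CX*5; movel(list(n)+[35],vel=60); print(movel(list(n)+[Z0+24.5],vel=30,stop_force=5),read_tcp_pos())
    move_gripper(56); movel(list(n)+[140],vel=200)
snap("wrist","w6.png"); i=cv2.imread("pics/w6.png"); cv2.imwrite("pics/w6c.png",cv2.resize(i[130:280,215:345],None,fx=4,fy=4,interpolation=cv2.INTER_CUBIC))
print(read_clock())
```

```text
False [508.04006427  54.09120932  15.73459718]
grip 42.05247429304929 [ 0.01631553 -0.74971033  2.03779631]
True [512.48575335  53.59096902  16.61927122]
23.1167
```

View pics/w6c.png

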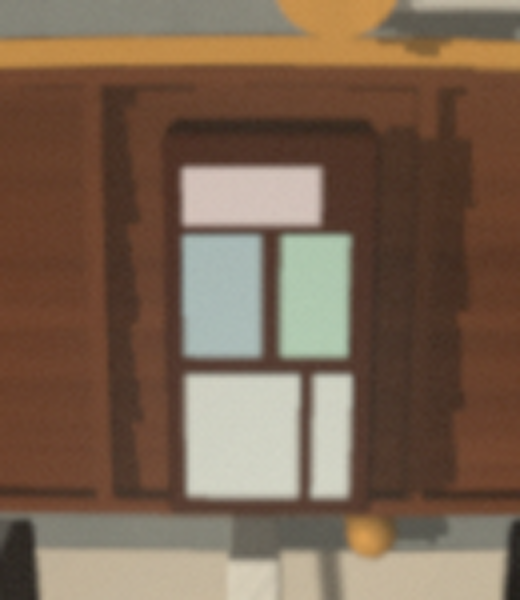

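```bash
sed -i 's/CAR=np.array(\[512.,89.9\])/CAR=np.array([513.,90.4])/' h.py
cat > pk.py <<'E'
from h import *
def doit(xy,deg,b,tag):
    q=down(np.radians(deg-90)); p=list(xy)
    move_ptp(p+[230],q); move_gripper(85,40)
    movel(p+[60],vel=250); print(movel(p+[Z0],vel=80,stop_force=12))
    if not grip(): print("no grip"); return
    movel(p+[140],vel=200); print(read_opening())
    place(b); f=snap("wrist",tag+"w.png"); snap("side",tag+"s.png"); snap("top",tag+"t.png")
E
python3 - <<'E'
from pk import *
doit((573.5,-374.0),10,2,"p2")
E
```

```text
False
grip 30.158473101792346 [-0.83420147 -3.83933116 10.01000063]
no grip
```

Run:
```python
from h import *
print(read_tcp_pos(),read_force())
snap("side","f1.png"); snap("wrist","f1w.png")
i=cv2.imread("pics/f1.png"); cv2.imwrite("pics/f1c.png",cv2.resize(i[280:420,350:500],None,fx=4,fy=4))
```

```text
[ 576.78972772 -379.0108362    -2.75254767] [-0.83420147 -3.83933116 10.01000063]
```

View pics/f1c.png

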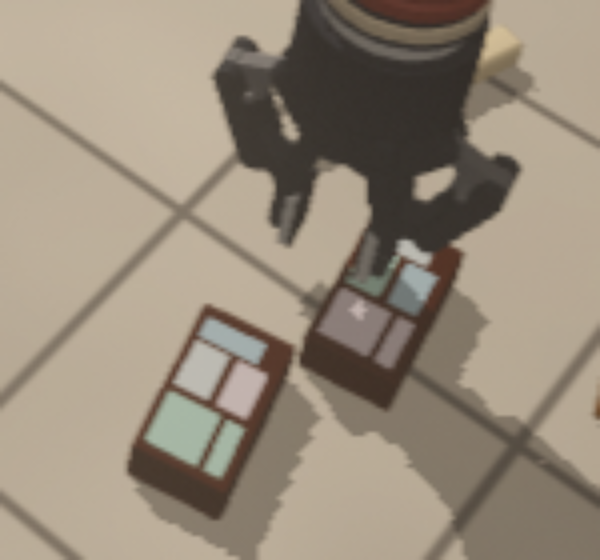

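View pics/f1w.png

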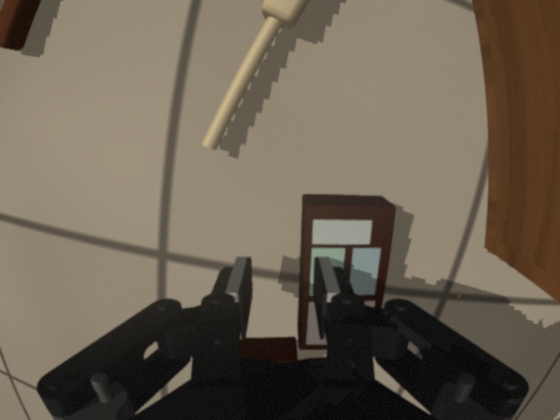

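Run:
```python
from h import *
t=read_tcp_pos(); movel([t[0],t[1],120],vel=150); move_gripper(80,40); move_ptp([450,-150,250],down(np.radians(-80)))
f=snap("top","t7.png"); i=cv2.imread("pics/t7.png"); cv2.imwrite("pics/t7c.png",cv2.resize(i[190:280,380:480],None,fx=6,fy=6,interpolation=cv2.INTER_CUBIC)); print(read_clock())
```

```text
30.3667
```

View pics/t7c.png

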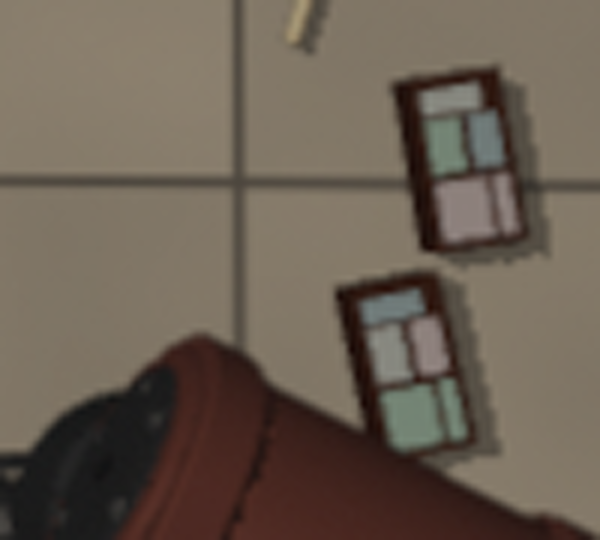

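Run:
```python
from pk import *
f=grab_frame("top")
c=np.array([(409,84),(498,66),(527,236),(441,250)],float)/6+[380,190]
w=px2w(f,c[:,0],c[:,1],24); a=(w[0]+w[1]-w[2]-w[3]); d=np.degrees(np.arctan2(a[1],a[0])); print(w.mean(0),d)
doit(w.mean(0),d,2,"p2")
```

```text
[ 573.70856461 -413.28939483] 9.847092787798116
False
grip 42.03596935352158 [-0.03108098  0.12703776  3.15456625]
41.91036244747403
held 41.762348056882054
stop True [515.79044738 126.14281928  16.94319086]
56.062852250551366 39.1667
```

```bash
ls pics | grep p2; python3 -c "
import cv2;i=cv2.imread('pics/p2w.png'); cv2.imwrite('pics/p2wc.png',cv2.resize(i[120:290,150:350],None,fx=3.5,fy=3.5,interpolation=cv2.INTER_CUBIC))"
```

```text
p2s.png
p2t.png
p2w.png
```

View pics/p2wc.png

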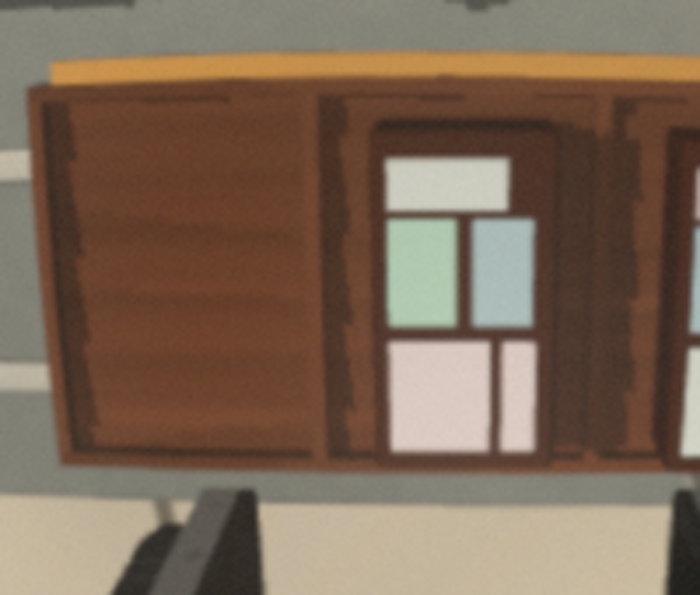

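View pics/p2t.png

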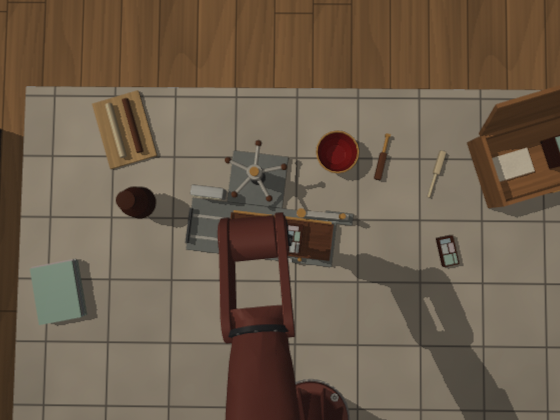

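Bay 2 looks good (plaque at about px 257–308, inside the walls). The third plaque is still at (447,251), so I'll pick that one next, into bay 3.

Run:
```python
from pk import *
doit((477,-387),12.8,3,"p3")
i=cv2.imread('pics/p3w.png'); cv2.imwrite('pics/p3wc.png',cv2.resize(i[120:290,200:430],None,fx=3.4,fy=3.4,interpolation=cv2.INTER_CUBIC))
```

```text
False
grip 42.04081133826753 [-0.15768886  0.45395651  3.35505784]
42.325489851091156
held 42.219919082479336
stop True [523.32600884 197.60274166  16.90202118]
56.195196397862645 49.1667
```

View pics/p3wc.png

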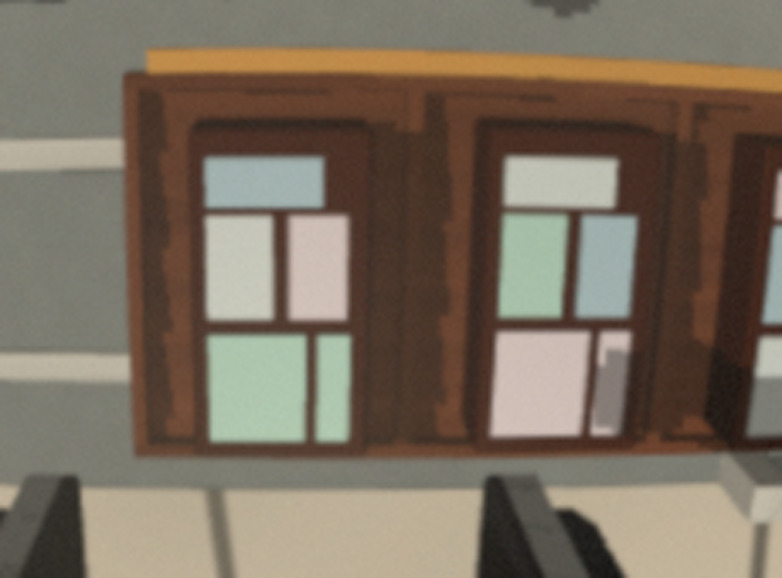

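View pics/p3t.png

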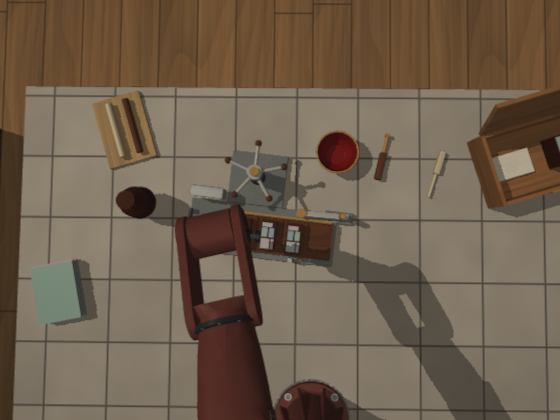

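View pics/p3s.png

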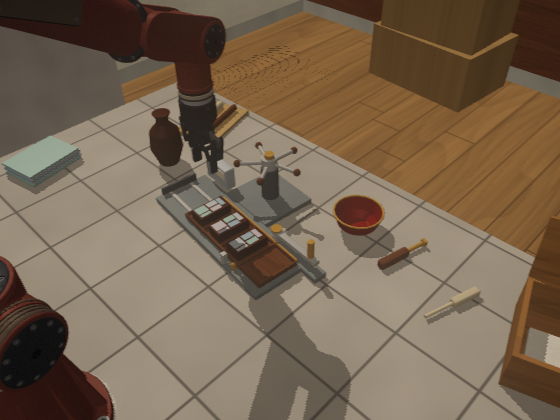

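Run:
```python
from h import *
C=np.array([680.5,157.]); q=down(FY-np.pi/2); a=np.radians(174); p=C+50*np.array([np.cos(a),np.sin(a)])
t=read_tcp_pos(); movel([t[0],t[1],200],vel=300); move_gripper(0,40); print(read_opening())
movel(list(p)+[200],q,vel=250)
f=snap("side","g1.png"); t=np.array(read_tcp_pos()); print(t)
o=np.array([200,60])
i=cv2.imread("pics/g1.png"); cv2.imwrite("pics/g1c.png",cv2.resize(i[60:210,200:340],None,fx=4,fy=4,interpolation=cv2.INTER_CUBIC))
for z in (190,200,210,220,230): print(z,((w2px(f,[t[0],t[1],z])-o)*4).round())
for z in (116,105): print(z,((w2px(f,[t[0],t[1],z])-o)*4).round())
f=snap("top","g1t.png"); i=cv2.imread("pics/g1t.png"); cv2.imwrite("pics/g1tc.png",cv2.resize(i[130:275,175:365],None,fx=4,fy=4,interpolation=cv2.INTER_CUBIC))
```

```text
0.06206887465123807
[629.41327438 162.6759669  199.5296761 ]
190 [[197. 334.]]
200 [[197. 320.]]
210 [[196. 305.]]
220 [[195. 290.]]
230 [[194. 274.]]
116 [[204. 439.]]
105 [[205. 454.]]
```

View pics/g1c.png

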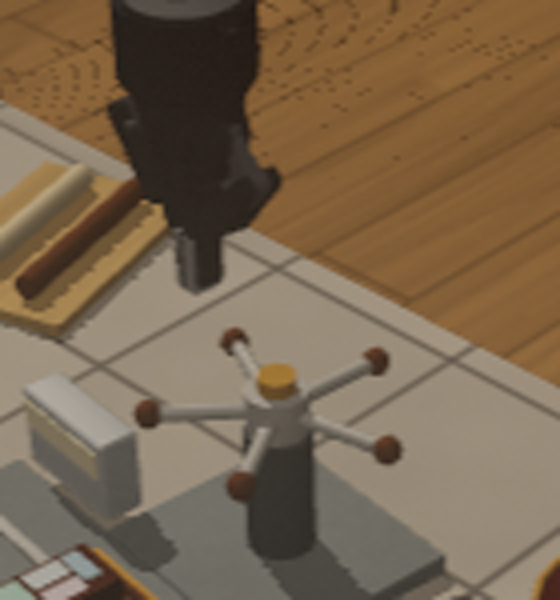

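View pics/g1tc.png

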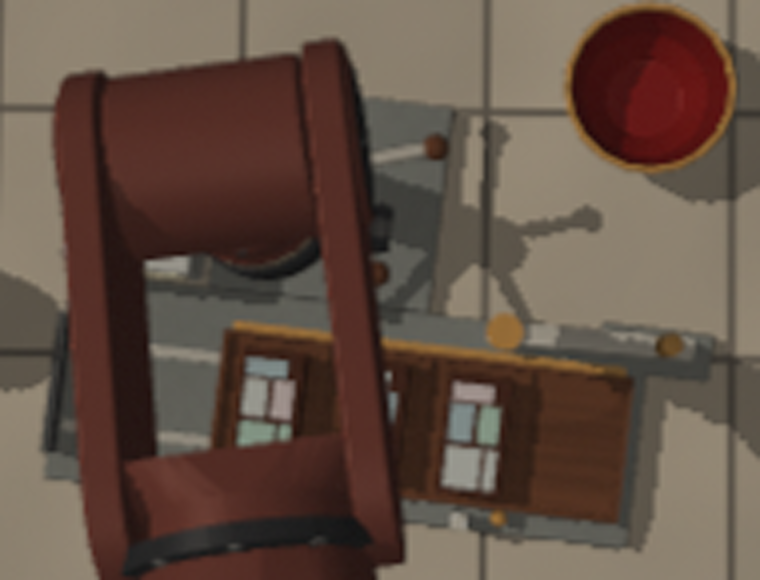

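Run:
```python
from h import *
C=np.array([680.5,157.]); r=50
P=lambda d:list(C+r*np.array([np.cos(np.radians(d)),np.sin(np.radians(d))]))
print(movel(P(174)+[81],vel=120,stop_force=6),read_tcp_pos())
a=174
for a in np.arange(164,54,-20):
    s=movel(P(a)+[81],vel=100,stop_force=35); print(a,s,np.round(read_force(),1))
    if s: break
f=snap("side","g2.png"); snap("top","g2t.png"); print(read_clock())
i=cv2.imread("pics/g2.png"); cv2.imwrite("pics/g2c.png",cv2.resize(i[60:300,150:340],None,fx=2.5,fy=2.5))
```

```text
False [631.81441686 162.39588652  82.25879584]
164 False [ 0.4 -0.2 -0.9]
144 False [-0.9 -3.9  1.3]
124 False [-2.5 -3.5 -0.8]
104 False [-3.  -1.7 -1.5]
84 False [-4.3 -1.2 -0.4]
64 False [-5.2  1.3  0.5]
54.0583
```

View pics/g2c.png

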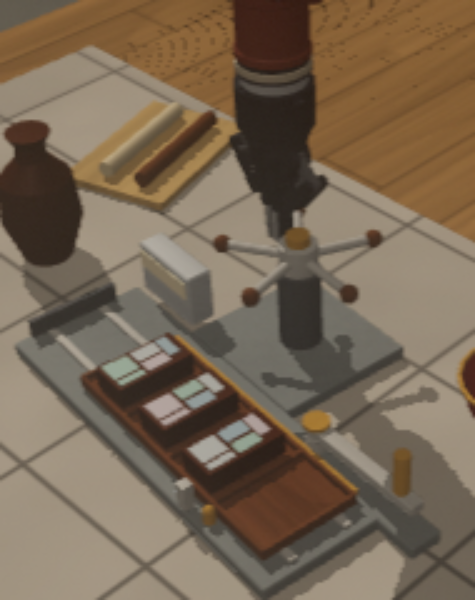

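Run:
```python
from h import *
C=np.array([680.5,157.]); r=50
P=lambda d:list(C+r*np.array([np.cos(np.radians(d)),np.sin(np.radians(d))]))
m=0
for a in np.arange(44,-497,-20):
    s=movel(P(a)+[81],vel=110,stop_force=30); m=max(m,np.hypot(*read_force()[:2]))
    if s: print("stop",a,read_force()); break
print(a,m,np.round(read_force(),1),read_clock())
f=snap("side","g3.png"); snap("top","g3t.png")
i=cv2.imread("pics/g3.png"); cv2.imwrite("pics/g3c.png",cv2.resize(i[60:300,150:340],None,fx=2.5,fy=2.5))
```

```text
-496 5.6360701092454395 [ 4.7 -1.2  4.9] 62.6917
```

View pics/g3c.png

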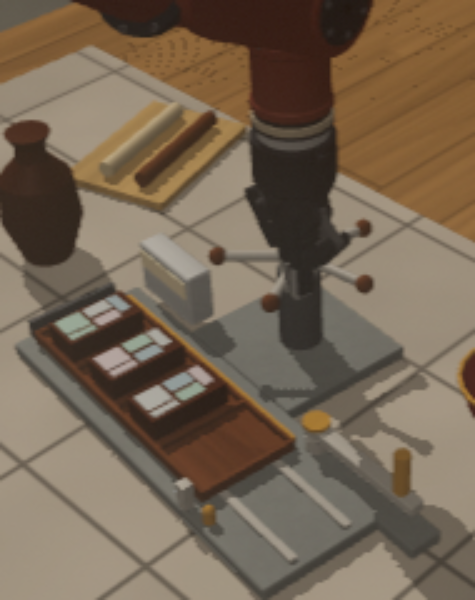

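Carriage is nearly home. Final small steps come next.

Run:
```python
from h import *
C=np.array([680.5,157.]); r=50
P=lambda d:list(C+r*np.array([np.cos(np.radians(d)),np.sin(np.radians(d))]))
a=-496
while a>-560:
    a-=5; s=movel(P(a)+[81],vel=30,stop_force=20); F=read_force(); print(a,s,np.round(F,1))
    if s or np.hypot(*F[:2])>22: break
wait(0.3)
t=np.array(read_tcp_pos()); print(t, np.degrees(np.arctan2(t[1]-C[1],t[0]-C[0])),read_clock())
snap("side","g4.png"); snap("top","g4t.png")
i=cv2.imread("pics/g4.png"); cv2.imwrite("pics/g4c.png",cv2.resize(i[60:300,150:340],None,fx=2.5,fy=2.5))
```

```text
-501 False [ 5.7 -3.7  4.2]
-506 False [ 6.  -2.7  4.8]
-511 False [ 6.6 -4.8  5.4]
-516 False [ 5.6 -3.7  5.4]
-521 False [ 4.7 -5.2  5.7]
-526 False [ 4.  -5.4  6.9]
-531 False [ 2.9 -4.5  6.6]
-536 False [ 1.9 -8.2  5.6]
-541 False [  2.  -17.7   7.1]
-546 False [  1.9 -26.3  10.9]
[632.13199235 149.43784768  82.53746868] -171.11396260176016 66.0083
```

View pics/g4c.png

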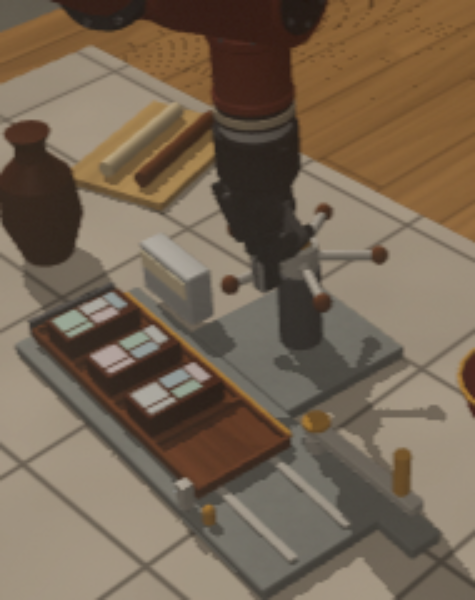

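```bash
cat >> h.py <<'E'
H=np.array([579.3,32.8])
def K(th):
    a=np.radians(-96-th); return list(H+112*np.array([np.cos(a),np.sin(a)])), down(np.radians(84-th))
E
python3 - <<'E'
from h import *
C=np.array([680.5,157.]); r=50
P=lambda d:list(C+r*np.array([np.cos(np.radians(d)),np.sin(np.radians(d))]))
movel(P(-531)+[81],vel=60); movel(P(-515)+[81],vel=60); movel(P(-515)+[220],vel=200)
p,q=K(-20); move_ptp(p+[220],q); print(read_joints())
f=snap("top","k0t.png"); i=cv2.imread("pics/k0t.png"); cv2.imwrite("pics/k0tc.png",cv2.resize(i[130:275,175:365],None,fx=4,fy=4,interpolation=cv2.INTER_CUBIC))
snap("side","k0.png"); print(p,read_clock())
E
```

```text
[-2.39112373e-01  1.76116335e-01  1.63273202e+00  3.81679204e-05
  1.33273561e+00 -2.05427792e+00]
[np.float64(606.3952523071628), np.float64(-75.8731213429116)] 71.0
```

View pics/k0tc.png

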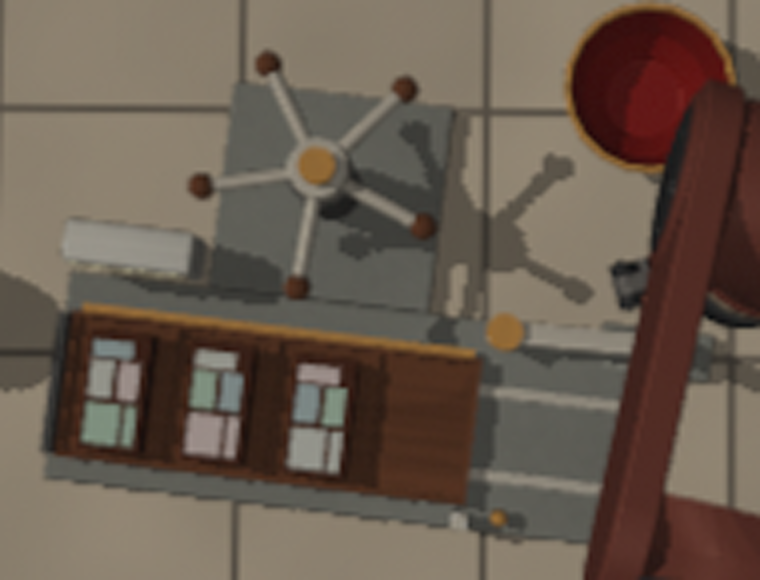

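View pics/k0.png

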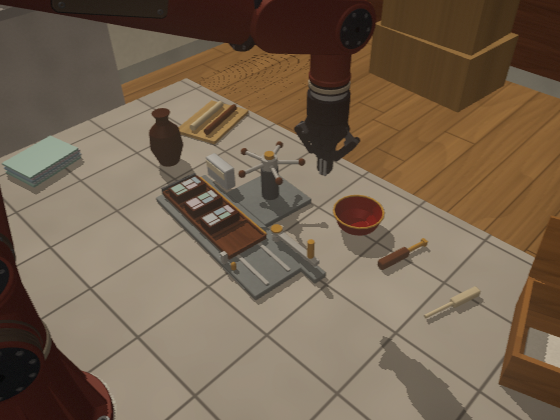

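Run:
```python
from h import *
p,q=K(-20); print(movel(p+[40],vel=120,stop_force=8),read_tcp_pos())
for th in np.arange(-14,71,7):
    p,q=K(th); s=movel(p+[40],q,vel=70,stop_force=15); print(th,s,np.round(read_force(),1))
    if s: break
snap("side","k1.png"); i=cv2.imread("pics/k1.png"); cv2.imwrite("pics/k1c.png",cv2.resize(i[130:300,150:350],None,fx=3.5,fy=3.5)); print(read_clock())
```

```text
False [607.33356817 -76.0856844   41.07937429]
-14 False [ 0.2 -0.1  0.2]
-7 False [ 0.1 -0.3  1. ]
0 False [-0.2 -1.   0.5]
7 False [-0.9  0.1  0.9]
14 False [ 0.9 -0.1 -0.2]
21 False [ 0.4  0.4 -0.3]
28 False [ 0.5 -0.1 -0.5]
35 False [ 0.4 -0.5 -0.4]
42 False [0.6 0.3 0.8]
49 False [ 0.7  0.6 -0.9]
56 False [-0.7  0.6  0.3]
63 False [-0.5  1.   0.6]
70 False [-0.2  0.5  0. ]
77.1167
```

View pics/k1c.png

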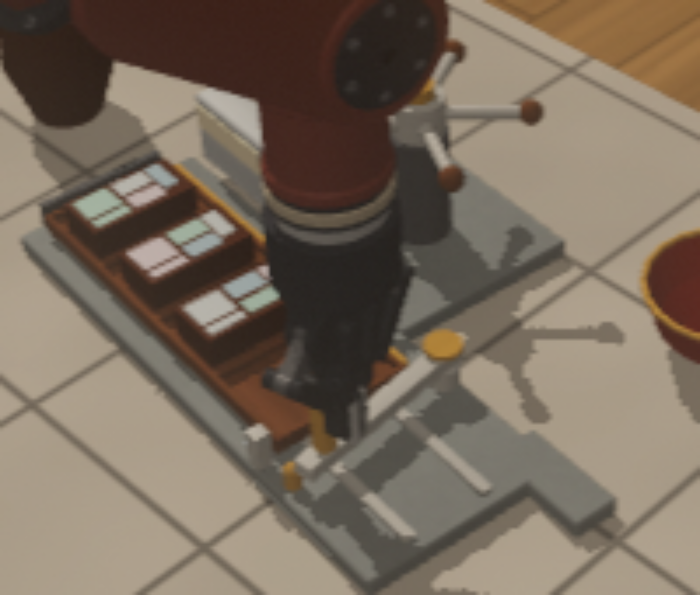

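Bar is swinging and nearly at the dome. Next I push through the detent.

Run:
```python
from h import *
for th in np.arange(72,104,2.):
    p,q=K(th); q=K(min(th,84))[1]
    s=movel(p+[40],q,vel=30,stop_force=25); F=read_force(); print(th,s,np.round(F,1))
    if s or np.hypot(*F[:2])>28: break
t=np.array(read_tcp_pos())[:2]-H; print(-96-np.degrees(np.arctan2(t[1],t[0]))+ (0 if np.arctan2(t[1],t[0])<0 else 360),np.hypot(*t))
snap("side","k2.png"); i=cv2.imread("pics/k2.png"); cv2.imwrite("pics/k2c.png",cv2.resize(i[130:300,150:350],None,fx=3.5,fy=3.5)); print(read_clock())
```

```text
72.0 False [ 1.  -0.5 -0.1]
74.0 False [0.4 0.3 0. ]
76.0 False [0.  0.1 0.1]
78.0 False [0.3 0.3 0.6]
80.0 False [-1.1  1.4  1.1]
82.0 False [-1.1 -6.9  0.4]
84.0 False [ -1.7 -18.9   0.8]
86.0 False [ -2.8 -30.2   1.6]
81.0308157937144 112.50193628481895
79.4333
```

View pics/k2c.png

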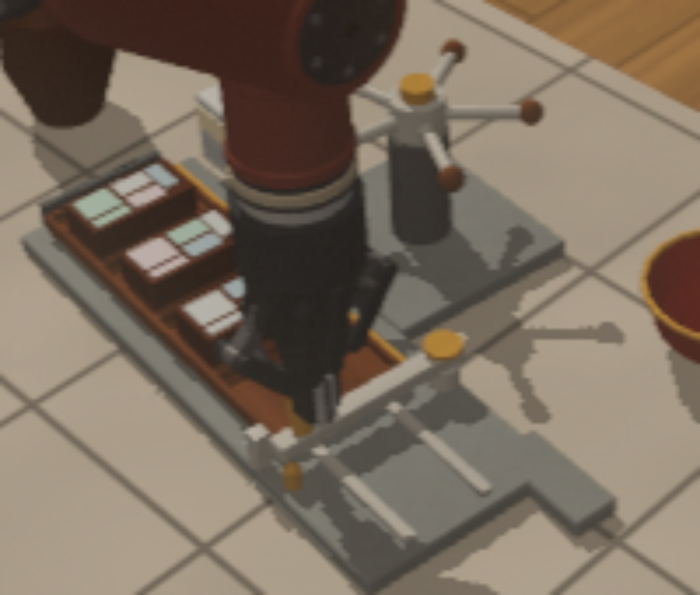

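Run:
```python
from h import *
p,q=K(60); q=K(84)[1]; movel(p+[40],q,vel=60); movel(p+[220],vel=200)
move_ptp([450,-200,250],q)
f=snap("top","z.png"); i=cv2.imread("pics/z.png"); cv2.imwrite("pics/zc.png",cv2.resize(i[130:275,175:365],None,fx=4,fy=4,interpolation=cv2.INTER_CUBIC))
snap("side","zs.png"); i=cv2.imread("pics/zs.png"); cv2.imwrite("pics/zsc.png",cv2.resize(i[130:300,150:350],None,fx=3.5,fy=3.5)); print(read_clock())
```

```text
82.3667
```

View pics/zc.png

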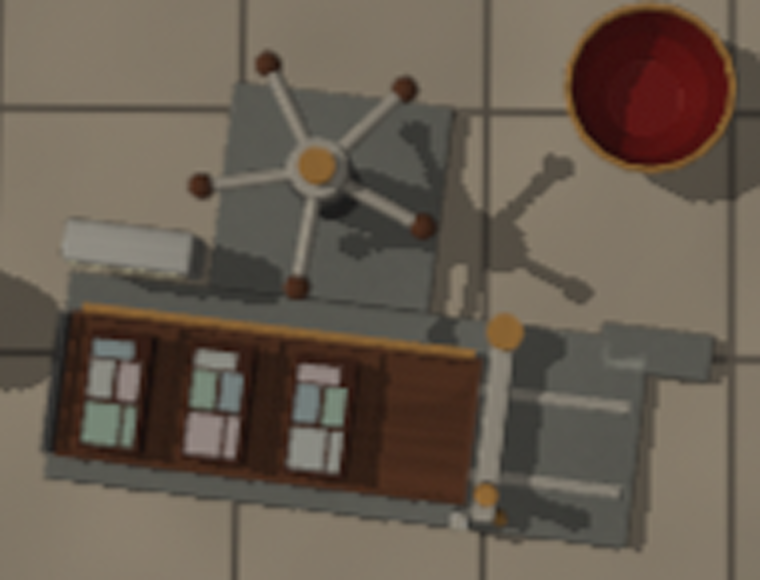

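View pics/zsc.png

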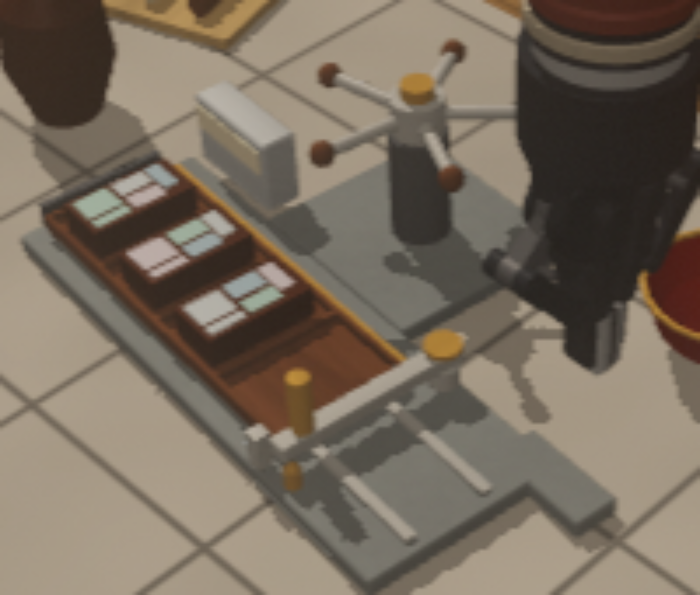

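View pics/z.png

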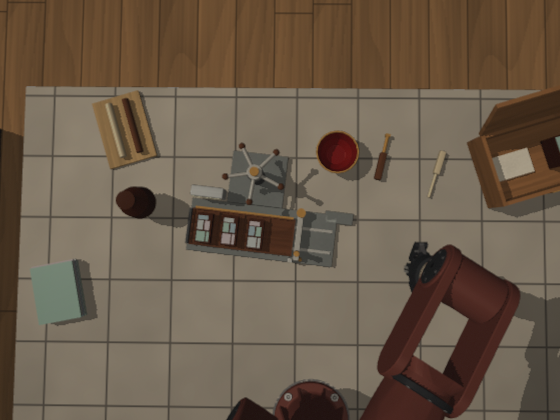

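```bash
python3 -c "
from h import *
print(read_clock(),read_force()); sign_off()"
```

```text
82.3667 [-0.08379246  0.93038274 -0.54779847]
the job is handed in; nothing more can be done
```

I put all three plaques on the bench into bays 1, 2 and 3, shell side up. I then drove the wheel clockwise to its stop, swung the keeper shut past its dome, and handed in at 82 s. `sign_off()` reports no verdict.

**Last checks, from the final top and side pictures:**
- **Plaques:** all three lie inside their bays, apparently flat. I found no fourth plaque on the bench.
- **Wheel:** the spokes turned about 40° beyond whole spoke steps, which fits 12.0 rad. Resistance rose from about 6 N to 26 N at the stop.
- **Keeper:** the bar lies against the catch post with the dome behind it, within about 0.5° of the fixture's x axis. Resistance rose from about 1 N to 30 N as it seated.
- **Bystanders:** the vase, bowl, awl and pusher are where they started.
- **Robot:** the arm was clear of everything at the end.

**What went wrong or disagreed:**
- **Fingertips:** they sit about 20 mm behind the reported TCP, not at it. My first grasp closed on nothing, so I lowered the grasp height.
- **Knocked plaque:** the second one was about 40 mm to the side when I reached for it, so that grasp missed. A finger pressed on its top with about 10 N before I measured its position again.
- **First placement:** that plaque ended 4–6 mm towards the robot from its bay's centre, close to the wall. I gripped it again and moved it 5 mm inwards.

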